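Index the decorating wheel to its third stop

TASK

Lift the loose dust cover off the indexing unit and stand it, open side down, on the bench beside the unit, not letting go before it is down. Then grip the knob and turn it clockwise, click by click, to the third stop and not past it, counting the home end (the long mark, where it turns no further anticlockwise) as zero; it may already stand one click on. The program finishes while holding: keep the knob gripped and still at the third stop, and leave the other pieces on the bench alone.

Things in the scene. Friction and masses are not known exactly. Their poses are not given: they have to be found in the camera images.
- indexer: indexing unit, fixed to the bench: low grey painted housing 140 mm (its x) by 350 mm (its y) by 50 mm high. Origin on the bench right under the knob's axis; z up; the housing runs from y = -70 to +280 mm and x = -70 to +70 mm. The knob sits at this end; the wheel with the bowl at y = +190 mm.
- cover: loose grey plastic dust cover standing over the knob on the housing's top, round the dial plate: an upside-down cup 86 mm across, 55 mm tall, wall 4 mm, open below, with a round stem handle 22 mm across and 30 mm tall on its top. About 0.12 kg. Origin at the centre of its open lower rim, z up; it starts with the rim 50 mm above the bench. It must rise more than 45 mm to clear the knob.
- cover_grip (a point): the point to grip on the cover's stem handle, on its axis, 73 mm above the cover's lower rim, 18 mm above its shoulder
- knob: black indexing knob, hidden under the cover at first: a disc 44 mm across and 8 mm thick with an upright bar grip across it, 44 mm long (along the knob's x), 14 mm thick (along its y), its top 40 mm above the knob's underside. Origin on the axis at the underside, 55 mm above the bench; z up. A white line on the bar's top marks the pointer end (knob's -x).
- knob_grip (a point): the point to grip on the knob's bar, on the axis, 28 mm above the knob's underside (83 mm above the bench); turns with the knob
- index (a joint): angle of the knob in rad, growing clockwise seen from above, 0 at the home stop (travel ends at -0.03). Sprung stops at 0, 0.393, 0.785, 1.178 (the third), 1.571 and 1.963. Up to 0.18 N m holds it back as it leaves a stop; past halfway to the next the same pull draws it in, with slight friction. Starts at home or one stop on (seldom balanced between).
- pinch_bowl: bystander: terracotta pinch bowl, 80 mm across, 35 mm tall, standing on the bench; origin at the centre of its underside
- test_tile: bystander: white glazed test tile 35 x 90 x 10 mm lying on the bench; origin at the centre of its underside
- steel_bowl: bystander: steel mixing bowl, 100 mm across, 50 mm tall, on the bench; origin at the centre of its underside
- dial (a point): centre of the aluminium dial plate's top under the knob, 54 mm above the bench (plate 72 mm across, 4 mm thick). Black marks on it show the stops, 22.5 degrees apart: the home mark is the longest and lies towards the unit's -x, the other five follow clockwise seen from above.
- wheel_top (a point): centre of the top of the metal wheel-head, 74 mm above the bench (150 mm across); a terracotta bowl is fixed on it with clay, rim 110 mm across and 124 mm above the bench. It turns with the knob, one to one; not to be handled.
There are look-alikes about, which are no part of the job. Of the things like the cover, leave any that is green or yellow; of the rest the larger one is meant.

How it is judged:
By the outcome, as a careful person would: the job done as asked, in the order asked, and still so for the second after the job is handed in, while the arm keeps its last pose, push and grip.
It also fails if it takes over 51 s, if anything falls off the work surface, if the arm or the gripper's body presses on something with over 40 N, if the wrist force passes 120 N, or if a joint passes its speed limit or range.

ROBOT

A 7-joint arm with a two-finger parallel gripper is mounted at the origin on the work surface. World frame = base frame: x ahead of the robot, y to its left, z up, the work surface at z = 0. Lengths are in m, angles in degrees, forces in N, time in s.
With the tool pointing down it reaches from about 0.425 to 0.925 m from the base axis. Payload 6.8 kg.
Tool frame: the origin (TCP) lies between the finger pads; the fingertips stand 17 mm ahead of it and the grasp point (between the pads) lies 2 mm behind it; z points along the fingers, y is the line along which they close (so a half turn about z gives the same grasp; the last joint's range is limited). The gripper opens to 85 mm and grips with 20 to 120 N. Pads are 22 mm wide; open, the fingers measure 114 mm over their backs; the gripper's body (76 mm by 85 mm) begins 54 mm behind the grasp point. The pads swing forward as they close: fully open they stand 13 mm farther back than shut.
Start: joints at [-79.017, 27.33, 1.283, 89.118, -0.659, 63.558, -4.761], TCP at [0.199, 0.645, 0.248] pointing down, gripper open.
Joint ranges: [-169.35, 169.35], [-19.33, 120.38], [-80.79, 83.38], [13.8, 139.57], [-78.32, 258.32], [9.67, 109.79], [-169.56, 169.56]. Speed limits (degrees/s): [136.94, 136.94, 180, 180, 180, 180, 180].

INTERFACE

Orientations are given as a 3x3 rotation matrix whose columns are the frame's x, y, z axes.
In Python, from rig import bot, read_camera gives the robot as it stands.
- The arm moves only by the tool move_arm, never from a script. Its argument "motion" is one flat list of numbers, 5 for each row, row after row: the shift along the tool's x, y, z in m, then the turn about the tool's z in degrees, then the opening, from 0 (shut) to 1 (fully open). In form: [dx, dy, dz, spin, fingers, dx, dy, dz, spin, fingers, ...]. A call has 1 to 20 rows; each row shifts and turns the commanded pose from where the row before left it, along the tool's axes as they then stand; what a row does not reach is not made up. A row lasts 1/12 s, in which the tool goes at most 41.7 mm and 7.16 degrees, less where a joint would pass 70% of its speed; a pose out of reach is approached as far as the arm can. A call is refused whole if a number of a shift passes 0.0417 or a number of a turn 7.16, either way. A call with a gripper value outside its range is refused whole. The fingers move at their own pace and stop on an object; "newtons" is the grip in N (left out, the last holds). Time passes only in rows, so rows that do not move let the fingers close. It gives the time, the measured TCP pose, the force, the opening and the grip force at its end, in the units of the state.
- bot.get_obs(): the state, without advancing time (a new reading comes with each control period).
- read_camera(name): name is "side" or "top"; returns a dict with "pixels" (400x640x3 uint8, red, green, blue), "mtx" (3x3 intrinsics, pixels), "dist_coeffs" ([k1, k2, p1, p2, k3] as OpenCV has them; the pictures are not rectified), "view" (4x4, takes a point from world to camera coordinates). Camera axes: x right, y down, z forward; pixel columns grow to the right and rows downward; lengths in m; the calibration is good to about 2 mm. A picture is of the moment at which its call begins. There is no depth.
- bot.job_done(): hands the job in; it is judged then, once.
The state is a dict: "t": time; "q": joint angles; "dq": joint speeds; "tau": joint torques, N m; "eef_pos": TCP position; "eef_rot": TCP orientation; "contact_force": force on the tool from outside, world axes, zero at the start; "ft_torque": the same for the moment, N m; "gripper_width": finger opening in m; "gripper_force": force on a finger pad.
Only numpy, scipy, OpenCV 4.12 (cv2) and the standard library are available. Lean on these libraries where they do the work, as an engineer would, in place of code of your own. Each camera call takes 0.05 s, during which the arm holds its last target. There are 200 camera calls.

## Working session

There is one attempt and no reset: what is moved stays moved. The work goes in short steps, Python scripts to look and compute and a tool call to move; the robot and the scene stay as the last step left them, time stands still between calls to the robot, and variables do not carry over. Pictures are saved under pics/ and viewed, at most 10 in all, crops included, and the job is handed in when it is done.

Besides the shell and the picture viewer there is one more tool, called after "Emit:" in YAML: its name, and indented under it one key for each argument. move_arm: Moves the arm, as the interface text tells. Its arguments: {"type":"object","properties":{"motion":{"type":"array","items":{"type":"number"}},"newtons":{"type":"number"}},"required":["motion"]}

```bash
mkdir -p pics; ls; python3 - <<'E'
from rig import bot, read_camera
import cv2, numpy as np
for n in("side","top"):
    c=read_camera(n); cv2.imwrite(f"pics/{n}0.png",c["pixels"][:,:,::-1]); np.savez(f"pics/{n}0.npz",**c)
    print(n,c["mtx"].tolist(),c["dist_coeffs"],np.round(c["view"],3).tolist())
o=bot.get_obs(); print(o)
E
```

```text
pics
side [[470.76068953691896, 0.0, 327.4227556953855], [0.0, 470.76068953691896, 201.4083115442033], [0.0, 0.0, 1.0]] [0.04733109 0.         0.         0.         0.        ] [[0.851, -0.524, -0.021, -0.493], [-0.34, -0.522, -0.782, 0.259], [0.399, 0.673, -0.623, 0.916], [0.0, 0.0, 0.0, 1.0]]
top [[361.0352544496037, 0.0, 323.0871170814197], [0.0, 361.0352544496037, 207.36808466349416], [0.0, 0.0, 1.0]] [0.02682717 0.         0.         0.         0.        ] [[-0.012, -1.0, -0.027, -0.002], [-0.994, 0.015, -0.108, 0.571], [0.108, 0.026, -0.994, 0.946], [0.0, 0.0, 0.0, 1.0]]
{'t': 0.1, 'q': array([-79.01758803,  27.37250739,   1.27963818,  89.16995314,
        -0.65974378,  63.55599392,  -4.76092575]), 'dq': array([-0.06698551, -0.11912366,  0.01854533, -0.064265  , -0.01722345,
       -0.02431248, -0.04404801]), 'tau': array([ 3.85512103e-03, -5.97764397e+01,  1.61333978e+00, -2.81952721e+01,
        1.27859481e-02,  4.97173503e-03, -1.46029475e-05]), 'eef_pos': array([0.1991905 , 0.64444392, 0.24742562]), 'eef_rot': array([[-9.55409948e-01,  2.95282391e-01, -3.74887337e-04],
       [ 2.95282613e-01,  9.55408703e-01, -1.54574812e-03],
       [-9.82615774e-05, -1.58752085e-03, -9.99998735e-01]]), 'contact_force': array([0.97529775, 1.26256425, 0.66486855]), 'ft_torque': array([ 0.02353624,  0.04834233, -0.0475073 ]), 'gripper_force': 0.0, 'gripper_width': 0.0852860580929499}
```

View pics/top0.png

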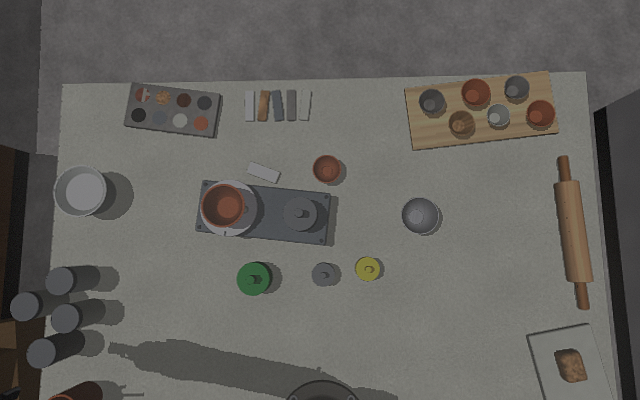

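View pics/side0.png

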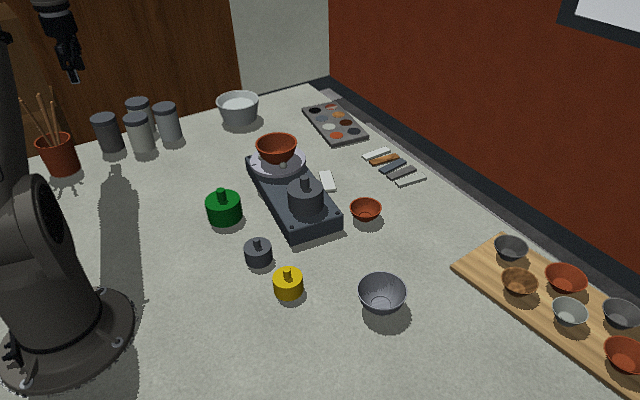

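The top view shows the unit at (196–331, 181–244), with its cover at about (300,212) and the wheel at (229,207). The pinch bowl is at (326,169), the tile at (264,172) and the steel bowl at (420,215). The look-alikes are green (254,278), small grey (325,273) and yellow (368,268). I'll zoom in to measure.

```bash
cat > h.py <<'E'
import numpy as np, cv2
def load(n,i=0): return np.load(f"pics/{n}{i}.npz")
def onz(c,uv,z):
    p=cv2.undistortPoints(np.array(uv,float).reshape(-1,1,2),c["mtx"],c["dist_coeffs"]).reshape(-1,2)
    R=c["view"][:3,:3];t=c["view"][:3,3];o=-R.T@t
    d=np.c_[p,np.ones(len(p))]@R
    return o+d*((z-o[2])/d[:,2])[:,None]
def proj(c,P):
    R=c["view"][:3,:3];t=c["view"][:3,3]
    return cv2.projectPoints(np.array(P,float).reshape(-1,1,3),cv2.Rodrigues(R)[0],t,c["mtx"],c["dist_coeffs"])[0].reshape(-1,2)
E
python3 - <<'E'
from h import *
a=cv2.imread("pics/top0.png")[150:300,190:390]; b=cv2.imread("pics/side0.png")[120:270,230:430]
cv2.imwrite("pics/crop.png",np.vstack([cv2.resize(x,None,fx=4,fy=4,interpolation=cv2.INTER_CUBIC) for x in (a,)]))
c=load("top")
print(onz(c,[(204,181),(331,190),(327,244),(196,232)],.05))
print(onz(c,[(300,211)],.135), onz(c,[(229,207)],.074),onz(c,[(229,207)],.124))
print(onz(c,[(326,169),(264,172),(420,215),(254,278),(325,273),(368,268)],.02))
E
```

```text
[[ 0.64462191  0.30931244  0.05      ]
 [ 0.61460344 -0.0319974   0.05      ]
 [ 0.47156739 -0.01940279  0.05      ]
 [ 0.50785163  0.32735775  0.05      ]]
[[0.55110482 0.04341393 0.135     ]] [[0.5704437  0.23377726 0.074     ]] [[0.5647324  0.21929732 0.124     ]]
[[ 0.67831399 -0.01892956  0.02      ]
 [ 0.67290501  0.15331376  0.02      ]
 [ 0.54686269 -0.27156568  0.02      ]
 [ 0.38348367  0.17858103  0.02      ]
 [ 0.39456799 -0.01250168  0.02      ]
 [ 0.40661955 -0.12774919  0.02      ]]
```

View pics/crop.png

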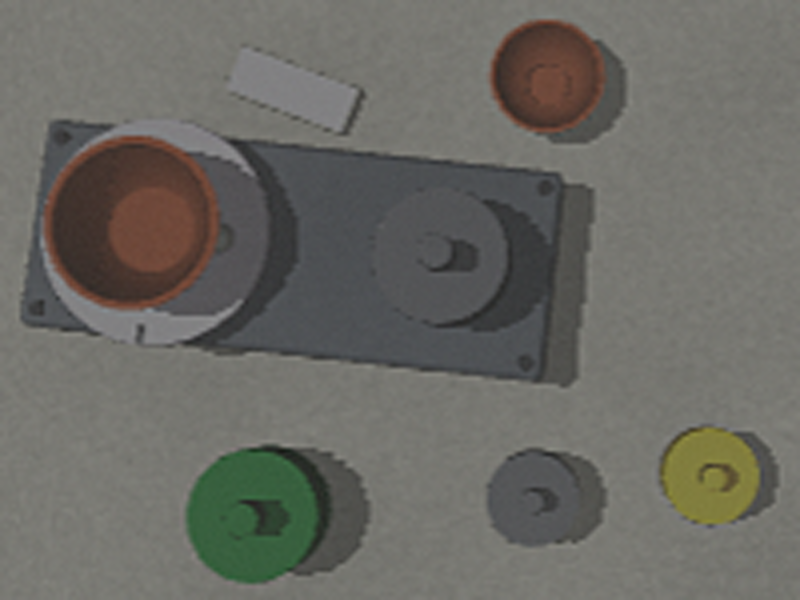

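```bash
python3 - <<'E'
from h import *
from scipy.optimize import least_squares
t=load("top");s=load("side")
px=np.array([(50,121),(562,173),(544,381),(22,325),(156,232)])/4+[189.9-.0,149.9]
M=np.array([(.07,.28,.05),(.07,-.07,.05),(-.07,-.07,.05),(-.07,.28,.05),(0,.19,.074)])
def T(p,M): 
    c,q=np.cos(p[2]),np.sin(p[2]); return np.c_[p[0]+c*M[:,0]-q*M[:,1],p[1]+q*M[:,0]+c*M[:,1],M[:,2]]
r=least_squares(lambda p:(proj(t,T(p,M))-px).ravel(),[.55,.04,.0]); p=r.x
print(p,np.degrees(p[2]),np.round(r.fun,1))
print("stem",onz(t,[(299,212.4)],.135),"shoulder",onz(t,[(300.4,214)],.105))
im=np.load("pics/side0.npz")["pixels"][:,:,::-1].copy(); big=cv2.resize(im[100:270,220:430],None,fx=3.5,fy=3.5,interpolation=cv2.INTER_CUBIC)
def dr(P,col):
    for u,v in proj(s,P): cv2.circle(big,(int((u-220+.5)*3.5),int((v-100+.5)*3.5)),3,col,-1)
dr(T(p,M),(0,0,255)); dr(T(p,np.array([[0,0,.135],[.043,0,.105],[-.043,0,.105],[0,.043,.105],[0,-.043,.105]])),(0,255,255))
a=np.linspace(0,6.28,24); dr(T(p,np.c_[.075*np.cos(a),.19+.075*np.sin(a),a*0+.074]),(0,255,0))
cv2.imwrite("pics/ov.png",big)
E
```

```text
[ 0.54576795  0.04483354 -0.11725977] -6.718489703893328 [-0.4 -0.4  1.  -0.4  0.   0.2 -0.8  0.4  0.2  0. ]
stem [[0.54774135 0.04585323 0.135     ]] shoulder [[0.5465553  0.04516468 0.105     ]]
```

View pics/ov.png

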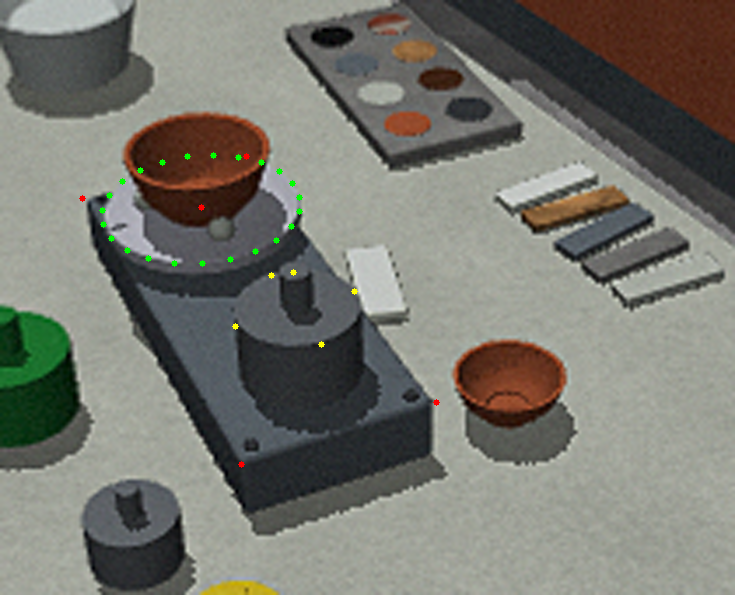

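The overlay agrees with the side view to about 1 px. The unit is at (0.546, 0.045), yaw -6.7°, and the stem is at about (0.547, 0.0455). I'll move above it.

Emit:
move_arm:
  motion: [-0.0255,-0.0235,0,0,1,-0.0255,-0.0235,0,0,1,-0.0255,-0.0235,0,0,1,-0.0255,-0.0235,0,0,1,-0.0255,-0.0235,0,0,1,-0.0255,-0.0235,0,0,1,-0.0255,-0.0235,0,0,1,-0.0255,-0.0235,0,0,1,-0.0255,-0.0235,0,0,1,-0.0255,-0.0235,0,0,1,-0.0255,-0.0235,0,0,1,-0.0255,-0.0235,0,0,1,-0.0255,-0.0235,0,0,1,-0.0255,-0.0235,0,0,1,-0.0255,-0.0235,0,0,1,-0.0255,-0.0235,0,0,1,-0.0255,-0.0235,0,0,1,-0.0255,-0.0235,0,0,1,-0.0255,-0.0235,0,0,1,-0.0255,-0.0235,0,0,1]

```text
t: 1.77
eef_pos: [0.5481, 0.0436, 0.2481]
eef_rot: [[-0.955, 0.295, -0.0], [0.295, 0.955, 0.0], [0.0, -0.0, -1.0]]
contact_force: [0.3, 0.4, 0.5]
gripper_width: 0.0856
gripper_force: 0.0
```

Emit:
move_arm:
  motion: [0,0,0,-5.2,1,0,0,0,-5.3,1,0,0,0,0,1]
  newtons: 30

```text
t: 2.02
eef_pos: [0.5477, 0.0444, 0.2479]
eef_rot: [[-0.993, 0.115, -0.001], [0.115, 0.993, -0.0], [0.001, -0.0, -1.0]]
contact_force: [0.6, 0.9, -0.9]
gripper_width: 0.0855
gripper_force: 0.0
```

Emit:
move_arm:
  motion: [0,0.001,0.02,0,1,0,0,0.02,0,1,0,0,0.02,0,1,0,0,0.02,0,1,0,0,0.02,0,1,0,0,0.014,0,1,0,0,0.008,0,1,0,0,0,0,1,0,0,0,0,0.1,0,0,0,0,0.1,0,0,0,0,0.1,0,0,0,0,0.1,0,0,0,0,0.1,0,0,0,0,0.1,0,0,0,0,0.1,0,0,0,0,0.1]
  newtons: 30

```text
t: 3.35
eef_pos: [0.5483, 0.0463, 0.1269]
eef_rot: [[-0.993, 0.116, 0.001], [0.116, 0.993, 0.0], [-0.001, 0.0, -1.0]]
contact_force: [-1.2, 0.9, 5.7]
gripper_width: 0.0208
gripper_force: 31.5
```

Emit:
move_arm:
  motion: [0,0,-0.005,0,0.1,0,0,-0.013,0,0.1,0,0,-0.013,0,0.1,0,0,-0.013,0,0.1,0,0,-0.013,0,0.1,0,0,-0.013,0,0.1,0,0,0,0,0.1]

```text
t: 3.93
eef_pos: [0.5491, 0.0462, 0.1985]
eef_rot: [[-0.993, 0.117, 0.004], [0.117, 0.993, 0.001], [-0.003, 0.001, -1.0]]
contact_force: [-0.0, 0.2, -0.6]
gripper_width: 0.0206
gripper_force: 30.8
```

```bash
python3 - <<'E'
from rig import read_camera
import cv2,numpy as np
o=[]
for n,(y,x) in dict(side=(100,220),top=(150,200)).items():
    c=read_camera(n); np.savez(f"pics/{n}1.npz",**c)
    o.append(cv2.resize(c["pixels"][y:y+150,x:x+200,::-1],None,fx=2,fy=2,interpolation=cv2.INTER_CUBIC))
cv2.imwrite("pics/lift.png",np.hstack(o))
E
```

```text
(no output)
```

View pics/lift.png

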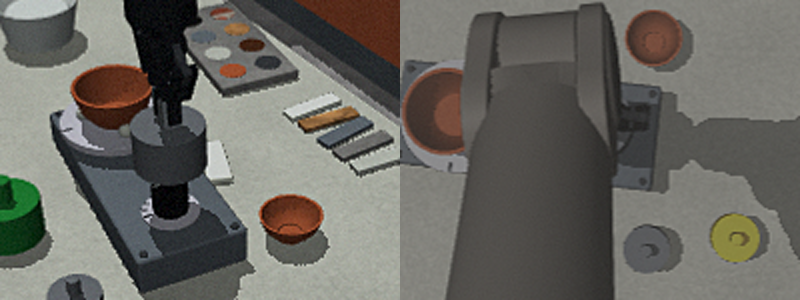

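The cover is off and held clear of the knob. I'll carry it to the bench at the unit's near end.

Emit:
move_arm:
  motion: [-0.0019,-0.01,0,0,0.1,-0.0019,-0.0225,0,0,0.1,-0.0019,-0.0225,0,0,0.1,-0.0019,-0.0225,0,0,0.1,-0.0019,-0.0225,0,0,0.1,-0.0019,-0.0225,0,0,0.1,-0.0019,-0.0225,0,0,0.1,-0.0019,-0.0205,0,0,0.1,0,0,0.015,0,0.1,0,0,0.02,0,0.1,0,0,0.02,0,0.1,0,0,0.02,0,0.1,0,0,0.02,0,0.1,0,0,0.01,0,0.1,0,0,0.005,0,0.1,0,0,0.003,0,0.1,0,0,0,0,0.1]

```text
t: 5.45
eef_pos: [0.5437, -0.1202, 0.0831]
eef_rot: [[-0.993, 0.117, -0.0], [0.117, 0.993, -0.0], [0.0, -0.0, -1.0]]
contact_force: [0.1, -0.3, -1.2]
gripper_width: 0.0209
gripper_force: 30.8
```

Emit:
move_arm:
  motion: [0,0,0.002,0,0.1,0,0,0.002,0,0.1,0,0,0.002,0,0.1,0,0,0,0,0.1]

```text
t: 5.78
eef_pos: [0.5438, -0.1198, 0.0774]
eef_rot: [[-0.993, 0.116, 0.0], [0.116, 0.993, 0.0], [-0.0, 0.0, -1.0]]
contact_force: [-0.6, 0.8, -1.1]
gripper_width: 0.0206
gripper_force: 30.8
```

Emit:
move_arm:
  motion: [0,0,0.001,0,0.1,0,0,0,0,0.1,0,0,0.001,0,0.1,0,0,0,0,0.1]

```text
t: 6.12
eef_pos: [0.5439, -0.1197, 0.0768]
eef_rot: [[-0.993, 0.116, 0.0], [0.116, 0.993, 0.001], [-0.0, 0.001, -1.0]]
contact_force: [-5.2, 1.6, 14.3]
gripper_width: 0.0207
gripper_force: 32.5
```

Emit:
move_arm:
  motion: [0,0,-0.0005,0,0.5,0,0,0,0,0.8,0,0,0,0,1,0,0,0,0,1,0,0,0,0,1,0,0,-0.01,0,1,0,0,-0.025,0,1,0,0,-0.025,0,1,0,0,-0.025,0,1,0,0,-0.025,0,1,0,0,0,0,1]

```text
t: 7.03
eef_pos: [0.5466, -0.1208, 0.1912]
eef_rot: [[-0.993, 0.117, 0.008], [0.117, 0.993, -0.001], [-0.008, 0.0, -1.0]]
contact_force: [1.6, 0.5, 0.5]
gripper_width: 0.0852
gripper_force: 0.0
```

```bash
python3 - <<'E'
from rig import read_camera
from h import *
o=[];p=(.5458,.0448)
for n in("side","top"):
    c=read_camera(n); np.savez(f"pics/{n}2.npz",**c); u,v=proj(c,[[*p,.07]])[0];print(n,u,v)
    x,y=int(u)-33,int(v)-33
    o.append(cv2.resize(c["pixels"][y:y+66,x:x+66,::-1],None,fx=6,fy=6,interpolation=cv2.INTER_CUBIC)); print(x,y)
    o[-1][:]=o[-1]
cv2.imwrite("pics/knob.png",np.hstack(o))
s=load("side",2)["pixels"]; cv2.imwrite("pics/side2.png",s[:,:,::-1])
E
```

```text
side 304.85034590740014 199.51445888337048
271 166
top 301.7510538714519 215.49974091205374
268 182
```

View pics/knob.png

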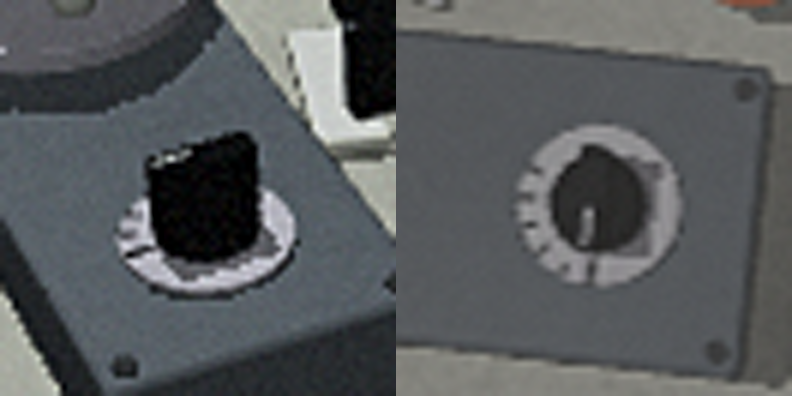

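View pics/side2.png

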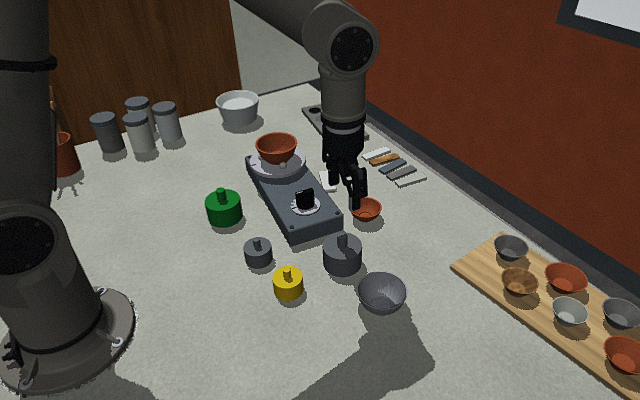

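The cover is standing on the bench at side (342,255). The dial is visible with its long mark at the bottom of the crop (593,272), and the pointer line at (587,226) lies towards it, so the knob looks to be at home. I'll check that numerically.

```bash
python3 - <<'E'
from h import *
c=load("top",2); f=lambda x,y:((x-396)/6+268-.4,y/6+182-.4)
A=onz(c,[f(585,242),f(588,207)],.095); B=onz(c,[f(600,206),f(593,282),f(595,255)],.054)
ang=lambda d:np.degrees(np.arctan2(d[1],d[0]))
print(A,ang(A[0]-A[1]));print(B,ang(B[1]-B[0]),ang(B[1]-B[2]))
print(proj(c,[[.546,.045,.095],[.546,.045,.054]]), "axis unit -x ang",180-6.7)
# dial ellipse
im=c["pixels"][182:248,268:334].astype(int); m=(im.min(2)>im[5:15,35:45].mean()+35).astype(np.uint8)
m=cv2.morphologyEx(m,cv2.MORPH_OPEN,np.ones((2,2)))
n,l,s,ce=cv2.connectedComponentsWithStats(m); print(s,ce)
for i in range(1,n):
    if s[i,4]>200:
        h=cv2.convexHull(np.argwhere(l==i)[:,::-1].astype(np.float32)); e=cv2.fitEllipse(h);print(e, onz(c,[(e[0][0]+268,e[0][1]+182)],.054))
E
```

```text
[[0.52744189 0.04944951 0.095     ]
 [0.54217675 0.04811074 0.095     ]] 174.80853043412824
[[0.54605424 0.04657535 0.054     ]
 [0.51268569 0.04983964 0.054     ]
 [0.52451394 0.04889726 0.054     ]] 174.41280195819036 175.44474746410228
[[300.82114923 214.57365361]
 [302.19595336 215.94507382]] axis unit -x ang 173.3
[[   0    0   66   66 4190]
 [  25   22   19    8   66]
 [  22   31    4    2    8]
 [  44   31    3   11   24]
 [  22   35    4    3   11]
 [  23   39    9    9   31]
 [  35   44    8    4   26]] [[32.45656325 32.43794749]
 [33.33333333 24.83333333]
 [23.5        31.5       ]
 [45.20833333 36.20833333]
 [23.36363636 36.09090909]
 [27.74193548 42.64516129]
 [37.96153846 45.23076923]]
```

The knob is at home: pointer 174.8°, mark 174.4°. The axis is at (0.546, 0.0455). I'll go and grip it.

Emit:
move_arm:
  motion: [0.0025,0.0107,0,0,1,0.0025,0.0222,0,0,1,0.0025,0.0222,0,0,1,0.0025,0.0222,0,0,1,0.0025,0.0222,0,0,1,0.0025,0.0222,0,0,1,0.0025,0.0222,0,0,1,0.0025,0.0222,0,0,1,0,0,0,0,1,0,0,0,0,1]

```text
t: 7.97
eef_pos: [0.5421, 0.0496, 0.1845]
eef_rot: [[-0.994, 0.113, -0.003], [0.113, 0.994, -0.0], [0.003, -0.0, -1.0]]
contact_force: [-0.2, -0.6, -0.1]
gripper_width: 0.0854
gripper_force: 0.0
```

Emit:
move_arm:
  motion: [-0.0043,-0.0034,0.01,0,1,0,0,0.02,0,1,0,0,0.02,0,1,0,0,0.01,0,1,0,0,0,0,1,0,0,0,0,1]

```text
t: 8.47
eef_pos: [0.5467, 0.0424, 0.1252]
eef_rot: [[-0.993, 0.118, -0.002], [0.118, 0.993, -0.001], [0.002, -0.001, -1.0]]
contact_force: [-0.6, -0.4, 0.4]
gripper_width: 0.0857
gripper_force: 0.0
```

Emit:
move_arm:
  motion: [0,0,0,0,1,0,0,0,0,1,0,0,0,0,1]

```text
t: 8.72
eef_pos: [0.5477, 0.0435, 0.1267]
eef_rot: [[-0.993, 0.116, 0.002], [0.116, 0.993, 0.0], [-0.002, 0.001, -1.0]]
contact_force: [1.0, 0.1, 0.2]
gripper_width: 0.0855
gripper_force: 0.0
```

Emit:
move_arm:
  motion: [0.0017,0.0018,0.01,0,1,0,0,0.015,0,1,0,0,0.01,0,1,0,0,0.006,0,1,0,0,0,0,1,0,0,0,0,1,0,0,0,0,1]

```text
t: 9.3
eef_pos: [0.546, 0.0455, 0.0851]
eef_rot: [[-0.993, 0.116, 0.001], [0.116, 0.993, 0.0], [-0.001, 0.0, -1.0]]
contact_force: [0.1, 0.1, 0.7]
gripper_width: 0.0852
gripper_force: 0.0
```

Emit:
move_arm:
  motion: [0,0,0,0,0,0,0,0,0,0,0,0,0,0,0,0,0,0,0,0,0,0,0,0,0,0,0,0,0,0,0,0,0,0,0,0,0,0,0,0,0,0,0,0,0,0,0,0,0,0]
  newtons: 60

```text
t: 10.13
eef_pos: [0.5459, 0.0472, 0.0852]
eef_rot: [[-0.993, 0.115, 0.001], [0.115, 0.993, 0.002], [-0.0, 0.002, -1.0]]
contact_force: [-1.2, 5.5, 5.3]
gripper_width: 0.013
gripper_force: 59.7
```

```bash
cat > st.py <<'E'
from rig import bot
import numpy as np
o=bot.get_obs();R=o["eef_rot"];print(o["t"],np.degrees(np.arctan2(R[1,0],R[0,0])),o["ft_torque"],o["contact_force"],o["eef_pos"])
E
python3 st.py
```

```text
10.1333 173.40321484123632 [ 0.99408837  0.28445122 -0.06676443] [-1.1901869   5.4813712   5.33481084] [0.54585635 0.04722888 0.08521787]
```

Emit:
move_arm:
  motion: [0,0.0017,0,0,0,0,0,0,4,0,0,0,0,4,0,0,0,0,4,0,0,0,0,4,0,0,0,0,4,0,0,0,0,2.5,0,0,0,0,0,0,0,0,0,0,0,0,0,0,0,0,0,0,0,0,0]

```text
t: 11.05
eef_pos: [0.5459, 0.0474, 0.0852]
eef_rot: [[-0.873, 0.487, 0.0], [0.487, 0.873, 0.0], [0.0, 0.0, -1.0]]
contact_force: [-2.0, 1.3, 5.5]
gripper_width: 0.0132
gripper_force: 60.1
```

```bash
python3 st.py
```

```text
11.05 150.83021942201623 [ 0.36202845  0.44654277 -0.00119425] [-1.99539727  1.29655589  5.45704576] [0.54589246 0.04743609 0.08523872]
```

Turning 22.6° reached the first stop, and the moment there is almost zero. Next is the second stop.

Emit:
move_arm:
  motion: [0,0,0,4,0,0,0,0,4,0,0,0,0,4,0,0,0,0,4,0,0,0,0,4,0,0,0,0,2.5,0,0,0,0,0,0,0,0,0,0,0,0,0,0,0,0,0,0,0,0,0]

```text
t: 11.88
eef_pos: [0.5459, 0.0476, 0.0852]
eef_rot: [[-0.62, 0.784, 0.0], [0.784, 0.62, 0.001], [0.0, 0.0, -1.0]]
contact_force: [-1.6, 2.4, 6.6]
gripper_width: 0.0131
gripper_force: 60.1
```

```bash
python3 st.py
```

```text
11.8833 128.34219109847263 [0.36088644 0.42969965 0.00205036] [-1.63744707  2.4061273   6.61232607] [0.54588968 0.04759432 0.08522878]
```

Emit:
move_arm:
  motion: [0,0,0,4,0,0,0,0,4,0,0,0,0,4,0,0,0,0,4,0,0,0,0,4,0,0,0,0,2.5,0,0,0,0,0,0,0,0,0,0,0,0,0,0,0,0,0,0,0,0,0]

```text
t: 12.72
eef_pos: [0.546, 0.0477, 0.0852]
eef_rot: [[-0.273, 0.962, 0.0], [0.962, 0.273, 0.001], [0.001, 0.0, -1.0]]
contact_force: [-1.7, 2.8, 5.7]
gripper_width: 0.0129
gripper_force: 60.1
```

```bash
python3 st.py; python3 - <<'E'
from rig import read_camera
from h import *
o=[]
for n,x,y in(("side",231,120),("top",190,160)):
    c=read_camera(n);np.savez(f"pics/{n}3.npz",**c)
    o.append(cv2.resize(c["pixels"][y:y+160,x:x+160,::-1],None,fx=2.5,fy=2.5,interpolation=cv2.INTER_CUBIC))
cv2.imwrite("pics/end.png",np.hstack(o))
E
```

```text
12.7167 105.84027023641913 [ 0.50001683  0.39645504 -0.00511108] [-1.66473271  2.82464425  5.67359618] [0.54598278 0.04767175 0.08523614]
```

View pics/end.png

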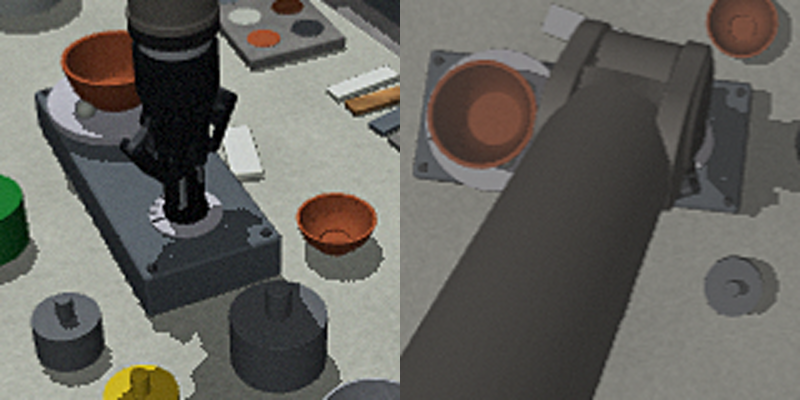

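The knob has turned 67.5° and the residual moment is almost zero. The wheel's rim mark has left its starting place, so the wheel turned too. The cover is standing at (278,335) and the bystanders haven't moved. I'll hand it in.

```bash
python3 -c "
from rig import bot
print(bot.job_done())"
```

```text
the job is handed in; nothing more can be done
None
```

I stood the cover open side down on the bench beside the unit, turned the knob three clicks clockwise from home to the third stop, and handed the job in at about 12.8 s with the knob still gripped; no verdict came back.

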